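# Clear the jammed vial-feed rail with the slot scraper

### The arm

A 6-joint arm with a two-finger parallel gripper is mounted at the origin on the work surface. World frame = base frame: x ahead of the robot, y to its left, z up, the work surface at z = 0. Lengths are in m, angles in rad, forces in N, time in s.
With the tool pointing down it reaches from about 0.3 to 0.875 m from the base axis. Payload 6.4 kg.
Tool frame: the origin (TCP) lies midway between the tips of the shut fingers; the grasp point (between the pads) lies 19 mm behind it; z points along the fingers, y is the line along which they close (so a half turn about z gives the same grasp; the last joint's range is limited). The gripper opens to 85 mm and grips with 20 to 120 N. Pads are 22 mm wide; open, the fingers measure 114 mm over their backs; the gripper's body (76 mm by 85 mm) begins 54 mm behind the grasp point. The pads swing forward as they close: fully open they stand 13 mm farther back than shut.
Start: joints at [-1.485, 0.181, 1.607, -0, 1.354, -0.206], TCP at [0.165, -0.551, 0.208] pointing down, gripper open.
Joint ranges: [-2.99, 2.99], [-0.89, 2.07], [0.3, 2.58], [-1.14, 4.28], [0, 2.63], [-3.12, 3.12]. Speed limits (rad/s): [2.57, 2.57, 3.01, 3.14, 3.14, 3.14].

### API

Orientations are given as a 3x3 rotation matrix whose columns are the frame's x, y, z axes.
In Python, from plant import state, optics, ticket gives the robot as it stands. The module is installed in compiled form; this text tells all that it offers.
- The arm moves only by the tool arm_command, never from a script. Its argument "commands" is a list of rows, each an object of numbers: "dx", "dy", "dz": the shift along the tool's x, y, z in m; "ax", "ay", "az": the turn, a rotation vector about the tool's x, y, z in rad; "hand": the finger opening in m, from 0 to 0.0854. In form: [{"dx": .., "dy": .., "dz": .., "ax": .., "ay": .., "az": .., "hand": ..}, ...]. A call has 1 to 8 rows; each row shifts and turns the commanded pose from where the row before left it, along the tool's axes as they then stand; what a row does not reach is not made up. A row lasts 1/8 s, in which the tool goes at most 62.5 mm and 10.7 degrees, less where a joint would pass 70% of its speed; a pose out of reach is approached as far as the arm can. A call is refused whole if a number of a shift passes 0.0625 or a number of a turn 0.188, either way. A call with a gripper value outside its range is refused whole. The fingers move at their own pace and stop on an object; "force" is the grip in N (left out, the last holds). Time passes only in rows, so rows that do not move let the fingers close. It gives the time, the measured TCP pose, the force, the opening and the grip force at its end, in the units of the state.
- state(): the state, without advancing time (a new reading comes with each control period).
- optics.camera(name): name is "scene" or "top" or "wrist"; returns the picture (384x512x3 uint8, blue, green, red); there is no depth.
- optics.camera_params(name): a dict with "fx", "fy", "cx", "cy" (pixels), "extrinsics" (4x4, takes a point from camera to world coordinates); the wrist camera has in their place "mount" (4x4, takes a point from camera to tool coordinates, whose origin is the TCP and whose axes are the flange's). Camera axes: x right, y down, z forward; pixel columns grow to the right and rows downward; lengths in m; the calibration is good to about 2 mm. A picture is of the moment at which its call begins: read the wrist's pose just before it. camera_params takes no time and is no camera call.
- ticket.sign_off(): hands the job in; it is judged then, once.
The state is a dict: "clock": time; "qpos": joint angles; "dq": joint speeds; "joint_efforts": joint torques, N m; "position": TCP position; "eef_rot": TCP orientation; "wrist_force": force on the tool from outside, world axes, zero at the start; "torque": the same for the moment, N m; "width": finger opening in m; "finger_force": force on a finger pad.
Only numpy, scipy, OpenCV 4.12 (cv2) and the standard library are available. Lean on these libraries where they do the work, as an engineer would, in place of code of your own. Each camera call takes 0.05 s, during which the arm holds its last target. There are 200 camera calls.

### The job

Two pieces of scrap, a blue cap and an orange collar, are jammed in the T-slot of the vial-feed rail. Turn the carousel by its pin, the shorter way round, so that the red waste pocket sits under the slot's open end, then take the scraper from its rest, set its fin in the slot behind the scrap and push both pieces out of the open end into the red pocket, without touching the scrap with the gripper. Leave the scraper standing upright in the slot at the closed end, let go, and leave the other things on the bench where they are.

Things in the scene. Friction and masses are not known exactly. Their poses are not given: they have to be found in the camera images.
- rail: Fixed feed rail, 60 mm wide, 215 long, 71 high, with a T-slot along its top. Origin on the table under it; y along the slot to the closed end, z up. Slot 200 mm long, shut at +y by a green block, open at -y. Neck 14 mm wide between lips 5 mm thick; below them 24 mm wide, 11 high; floor 55 mm above the table. The carousel stands beyond the open end.
- slot_home (a point): Point on the slot floor, on its centre line, at the closed end (green block). Axes as the rail.
- slot_mouth (a point): Point on the slot floor, on its centre line, at the very edge of the open end, 200 mm from slot_home.
- carousel (a joint): Carousel angle, rad, growing anticlockwise from above. At 0 the red waste pocket lies exactly under the open end. No stops; friction of about 0.05 N m holds it where it is left. It starts within 2.2 rad either side of 0.
- carousel_hub (a point): Top centre of the carousel's steel hub, 36 mm above the table: its turning axis, on the slot's line, 66 mm beyond slot_mouth. The carousel is a round tray, 166 mm diameter, rim 31 mm high, with four quarter pockets: the one with red walls is for waste, the three white ones hold clean vials fixed in them (tops 46 mm above the table).
- pin_top (a point): Top of the carousel's upright drive pin (steel, 12 mm diameter; its top 18 mm a black cap of 15 mm), 108 mm above the table, 55 mm from the hub's axis, diametrically opposite the red pocket. Push it round to turn the carousel.
- waste_pocket (a point): Middle of the floor of the red waste pocket, 48 mm from the hub's axis, 10 mm above the table.
- cap: Scrap: blue crimp cap, disc of 20 mm diameter, 8 mm high, 12 g, lying in the wide part of the slot under the lips (too wide to lift out). Origin at the centre of its underside.
- neck: Scrap: orange broken vial collar, disc of 20 mm diameter, 8 mm high, 12 g, also in the slot; either piece may be the one nearer the open end. The piece nearer the closed end has its middle at least 75 mm from it. Origin at the centre of its underside.
- scraper: Loose upright scraper, 0.11 to 0.23 kg. Origin: middle of its fin's underside. Steel fin 8 mm thick (x), 24 long (y), z 0 to 14; steel shoulder plate 34 (x) by 30 (y), z 14 to 22; yellow handle 20 (x) by 30 (y), z 22 to 90. The fin passes the neck with y along the slot; with the shoulder on the lips it ends 2 mm above the slot floor. Same after a half turn.
- rest: Fixed grey tool rest, 56 mm (x) by 70 mm (y), 40 mm high, with a groove 14 mm wide along its y, in which the scraper's fin stands at the start, the shoulder on its top. Origin at the centre of its underside.
- bottle: Bystander, loose: amber reagent bottle, 48 mm diameter, 120 mm tall. Origin at the centre of its underside.
- jar: Bystander, loose: clear jar, 56 mm diameter, 65 mm tall. Origin at the centre of its underside.
- vial_a: Bystander, loose: capped glass vial, 22 mm diameter, 46 mm tall. Origin at the centre of its underside.
- vial_b: Bystander, loose: capped glass vial like vial_a. Origin at the centre of its underside.
- vial_c: Bystander, loose: capped glass vial like vial_a. Origin at the centre of its underside.
- rack: Bystander, loose: white and steel vial rack, 90 x 120 mm, 67 mm tall. Origin at the centre of its underside.
- tipbox: Bystander, loose: blue box, 80 x 110 mm, 50 mm tall. Origin at the centre of its underside.
- driver: Bystander, loose: small screwdriver lying on the table, 150 mm long, origin under its middle.
Things that resemble listed ones, but are neither listed nor needed, are in the scene too. Of the things like the scraper, leave any that is purple or white; of the rest the smaller one is meant.

How it is judged:
By the outcome, as a careful person would: the job done as asked, in the order asked, and still so for the second after the job is handed in, with the robot touching nothing.
It also fails if it takes over 67 s, if anything falls off the work surface, if the arm or the gripper's body presses on something with over 40 N, if the wrist force passes 120 N, or if a joint passes its speed limit or range.

## Working session

There is one attempt and no reset: what is moved stays moved. The work goes in short steps, Python scripts to look and compute and a tool call to move; the robot and the scene stay as the last step left them, time stands still between calls to the robot, and variables do not carry over. Pictures are saved under pics/ and viewed, at most 10 in all, crops included, and the job is handed in when it is done.

Besides the shell and the picture viewer there is one more tool, called after "Request:" by a JSON object that holds its "api" and its "payload". arm_command: Moves the arm, as the interface text tells. Its arguments: {"type":"object","properties":{"commands":{"type":"array","items":{"type":"object","properties":{"dx":{"type":"number"},"dy":{"type":"number"},"dz":{"type":"number"},"ax":{"type":"number"},"ay":{"type":"number"},"az":{"type":"number"},"hand":{"type":"number"}}}},"force":{"type":"number"}},"required":["commands"]}

```bash
mkdir -p pics; python3 - <<'E'
from plant import state, optics
import cv2, numpy as np
for n in ("scene","top"):
    im=optics.camera(n); cv2.imwrite(f"pics/{n}0.png",im)
    p=optics.camera_params(n); print(n,{k:(np.round(v,4).tolist()) for k,v in p.items()})
print({k:np.round(v,4).tolist() for k,v in optics.camera_params("wrist").items()})
s=state(); print(s)
E
```

```text
scene {'fx': 461.551, 'fy': 461.551, 'cx': 250.9866, 'cy': 189.1339, 'extrinsics': [[-0.3625, 0.6351, -0.6821, 1.3646], [0.9317, 0.2633, -0.2501, 0.2962], [0.0207, -0.7262, -0.6871, 0.9269], [0.0, 0.0, 0.0, 1.0]]}
top {'fx': 416.2312, 'fy': 416.2312, 'cx': 255.0591, 'cy': 194.8307, 'extrinsics': [[0.001, -0.9973, 0.0731, 0.4253], [-1.0, -0.0006, 0.0049, -0.0025], [-0.0048, -0.0731, -0.9973, 1.2527], [0.0, 0.0, 0.0, 1.0]]}
{'fx': 266.0736, 'fy': 266.0736, 'cx': 255.8233, 'cy': 190.8255, 'mount': [[-0.0012, -0.9477, -0.3191, 0.0834], [1.0, -0.0015, 0.0009, -0.0003], [-0.0013, -0.3191, 0.9477, -0.1659], [0.0, 0.0, 0.0, 1.0]]}
{'clock': 0.1, 'qpos': array([-1.48531563e+00,  1.81470717e-01,  1.60788872e+00,  3.16508996e-05,
        1.35381620e+00, -2.06326702e-01]), 'dq': array([-1.14701425e-03, -1.45959594e-03, -3.02254504e-03,  5.95606016e-04,
        5.80361473e-06,  6.18903311e-04]), 'joint_efforts': array([ 1.34928996e-03, -4.45873618e+01, -3.52236843e+01, -2.68224721e-04,
        4.14258800e-03, -3.45106749e-06]), 'position': array([ 0.16538464, -0.55015281,  0.20698137]), 'eef_rot': array([[ 9.57727467e-01,  2.87677055e-01, -1.04353680e-04],
       [ 2.87676856e-01, -9.57726230e-01,  1.57983987e-03],
       [ 3.54541424e-04, -1.54307617e-03, -9.99998747e-01]]), 'wrist_force': array([-0.02110011, -0.18569272,  0.47401544]), 'torque': array([-0.00898063, -0.04925994, -0.04191056]), 'finger_force': 0.0, 'width': 0.08562495778896718}
```

View pics/scene0.png

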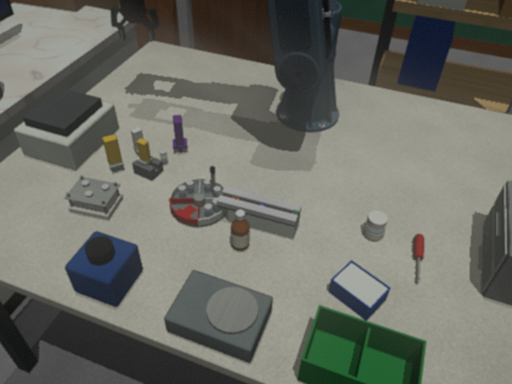

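View pics/top0.png

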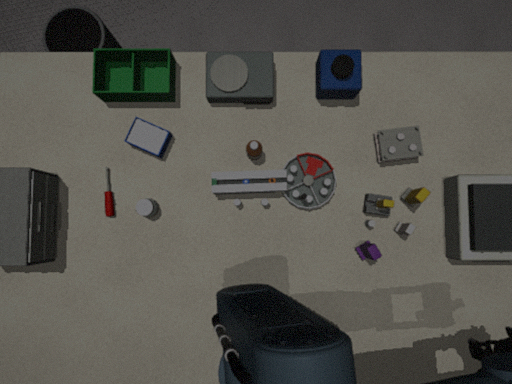

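Top view: the rail runs from the green end at about (214,182) to the mouth at about (288,180). The carousel centre is at (307,181), with red at about (314,165). Scraper candidates (top view pixels): yellow in a rest at (387,203), larger yellow at (417,195), white at (405,228), purple at (369,251). I choose the small yellow one at (387,203), and check it in a close crop.

```bash
python3 - <<'E'
import cv2,numpy as np
t=cv2.imread("pics/top0.png"); s=cv2.imread("pics/scene0.png")
a=cv2.resize(t[140:265,200:440],None,fx=3.3,fy=3.3,interpolation=cv2.INTER_CUBIC)[:,:792]
b=cv2.resize(s[105:245,90:310],None,fx=3.6,fy=3.6,interpolation=cv2.INTER_CUBIC)
cv2.imwrite("pics/topc.png",cv2.convertScaleAbs(a,alpha=1.3)); cv2.imwrite("pics/scenec.png",cv2.convertScaleAbs(b,alpha=1.3))
E
```

```text
(no output)
```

View pics/topc.png

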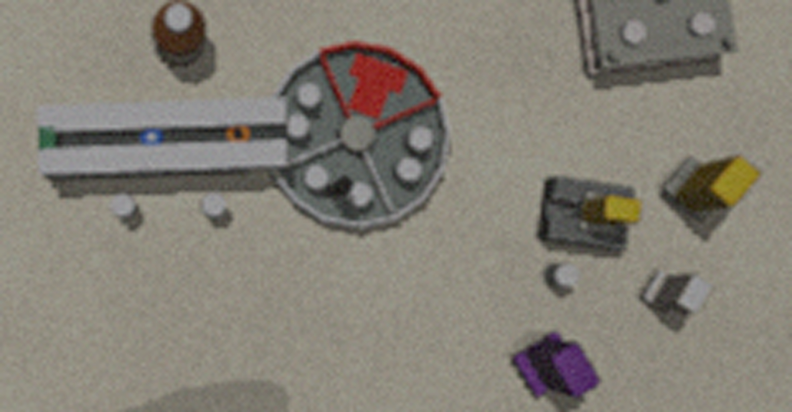

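View pics/scenec.png

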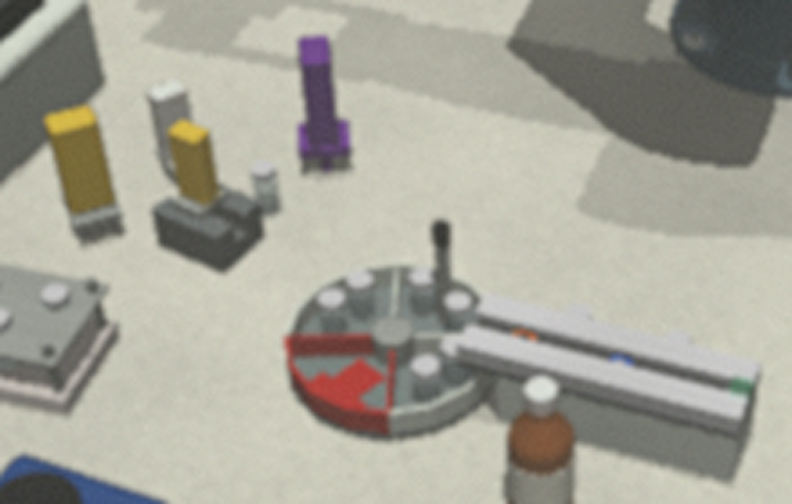

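The crops confirm it. The small yellow scraper stands in the grey rest and the larger yellow one is loose. Blue is nearer the closed end than orange. The black pin cap is at about (342,186) in the top crop, so red is about 115° clockwise of the mouth and must be turned anticlockwise. Next I measure.

```bash
cat > h.py <<'E'
import cv2,numpy as np
from plant import state, optics
def cast(n,px,z,T=None):
    p=optics.camera_params(n); T=p["extrinsics"] if T is None else T
    px=np.atleast_2d(px).astype(float)
    d=np.c_[(px[:,0]-p["cx"])/p["fx"],(px[:,1]-p["cy"])/p["fy"],np.ones(len(px))]@T[:3,:3].T
    o=T[:3,3]; return (o+d*((z-o[2])/d[:,2])[:,None])
def wristT(s):
    E=np.eye(4);E[:3,:3]=s["eef_rot"];E[:3,3]=s["position"];return E@optics.camera_params("wrist")["mount"]
def mask(im,lo,hi,roi):
    h=cv2.inRange(cv2.cvtColor(im,cv2.COLOR_BGR2HSV),np.array(lo),np.array(hi)); m=np.zeros_like(h)
    x0,y0,x1,y1=roi; m[y0:y1,x0:x1]=h[y0:y1,x0:x1]; return m
def big(m):
    c,_=cv2.findContours(m,cv2.RETR_EXTERNAL,cv2.CHAIN_APPROX_NONE); c=max(c,key=cv2.contourArea); return c
def cen(m):
    M=cv2.moments(m,True); return np.array([M["m10"]/M["m00"],M["m01"]/M["m00"]]),M["m00"]
E
python3 - <<'E'
from h import *
np.set_printoptions(precision=4,suppress=True)
t=cv2.imread("pics/top0.png"); s=cv2.imread("pics/scene0.png")
def rep(name,n,im,lo,hi,roi,z):
    c,a=cen(mask(im,lo,hi,roi)); print(name,n,c.round(1),a,cast(n,c,z)[0])
rep("green","top",t,(45,80,20),(90,255,255),(205,170,225,195),.071)
rep("blue","top",t,(100,120,50),(130,255,255),(230,170,260,195),.063)
rep("orange","top",t,(5,120,50),(25,255,255),(260,170,285,195),.063)
rep("pin","top",t,(0,0,0),(180,255,45),(298,190,310,203),.108)
rep("yellowtop","top",t,(20,120,150),(35,255,255),(375,190,398,215),.116)
rep("yellow all","top",t,(18,120,40),(35,255,255),(375,190,398,215),.1)
rep("yellowtop","scene",s,(20,120,150),(35,255,255),(132,135,152,165),.116)
rep("pin","scene",s,(0,0,0),(180,255,60),(205,160,218,178),.100)
rep("green","scene",s,(45,80,20),(90,255,255),(290,205,302,218),.071)
g=cv2.cvtColor(t,cv2.COLOR_BGR2HSV)
print(g[200,295:312].tolist()); 
m=mask(t,(0,0,125),(180,45,255),(205,165,287,200)); r=cv2.minAreaRect(big(m)); print(r,cast("top",cv2.boxPoints(r),.071))
m=mask(s,(0,0,110),(180,60,255),(205,180,310,235)); r=cv2.minAreaRect(big(m)); print(r)
E
```

```text
green top [213.8 181.6] 24.0 [0.5498 0.1212 0.071 ]
blue top [245.5 180.5] 13.0 [0.5539 0.031  0.063 ]
orange top [272.2 179.8] 19.0 [ 0.5557 -0.0458  0.063 ]
pin top [302.2 197.3] 42.0 [ 0.5024 -0.1267  0.108 ]Traceback (most recent call last):
  File "<stdin>", line 10, in <module>
  File "<stdin>", line 5, in rep
  File "h.py", line 16, in cen
    M=cv2.moments(m,True); return np.array([M["m10"]/M["m00"],M["m01"]/M["m00"]]),M["m00"]
                                            ~~~~~~~~^~~~~~~~~
ZeroDivisionError: float division by zero
```

```bash
python3 - <<'E'
from h import *
np.set_printoptions(precision=4,suppress=True)
t=cv2.imread("pics/top0.png"); s=cv2.imread("pics/scene0.png")
def rep(name,n,im,lo,hi,roi,z):
    c,a=cen(mask(im,lo,hi,roi))if mask(im,lo,hi,roi).any() else (np.zeros(2),0); print(name,n,c.round(1),a,cast(n,c,z)[0])
g=cv2.cvtColor(t,cv2.COLOR_BGR2HSV); print(g[203,376:396].tolist()); g2=cv2.cvtColor(s,cv2.COLOR_BGR2HSV); print(g2[136:164:3,144].tolist()); 
rep("yellowtop","top",t,(18,120,120),(35,255,255),(375,190,396,210),.116)
rep("yellowtop","scene",s,(20,120,120),(35,255,255),(132,135,152,165),.116)
rep("pin","scene",s,(0,0,0),(180,255,60),(205,160,218,178),.100)
rep("green","scene",s,(45,60,20),(90,255,255),(290,205,302,218),.071)
m=mask(t,(0,0,105),(180,45,255),(205,165,290,200)); r=cv2.minAreaRect(big(m)); print(r,cast("top",cv2.boxPoints(r),.071))
# hub via HoughCircles on tray rim z=.031
G=cv2.cvtColor(t,cv2.COLOR_BGR2GRAY); m=mask(t,(0,120,60),(180,255,255),(285,150,340,185)); c,a=cen(m); print("red",c,a,cast("top",c,.02))
u=cv2.resize(G[140:220,270:350],None,fx=4,fy=4,interpolation=cv2.INTER_CUBIC)
for C in (cv2.HoughCircles(u,cv2.HOUGH_GRADIENT,1,40,param1=80,param2=25,minRadius=95,maxRadius=125)[0][:3]): 
    px=(C[:2]+.5)/4-.5+[270,140]; print(px,C[2]/4,cast("top",px,.031))
# rest dark box
m=mask(t,(0,0,0),(180,60,75),(360,190,396,220)); r=cv2.minAreaRect(big(m)); print("rest",r,cast("top",r[0],.03))
E
```

```text
[[24, 105, 46], [26, 147, 52], [20, 115, 51], [19, 125, 51], [18, 130, 51], [25, 242, 38], [29, 139, 44], [22, 164, 92], [25, 176, 122], [26, 173, 121], [27, 194, 109], [28, 181, 114], [26, 187, 112], [26, 181, 113], [26, 178, 116], [26, 192, 114], [26, 211, 110], [25, 168, 108], [21, 72, 106], [20, 21, 110]]
[[30, 22, 153], [24, 67, 152], [24, 164, 162], [22, 137, 95], [23, 126, 93], [23, 127, 92], [23, 120, 89], [22, 129, 89], [23, 82, 90], [45, 14, 109]]
yellowtop top [385.5 203.2] 4.0 [ 0.4858 -0.353   0.116 ]
yellowtop scene [141.8 141.4] 40.0 [ 0.4944 -0.358   0.116 ]
pin scene [212.  169.8] 20.0 [ 0.5132 -0.1303  0.1   ]
green scene [295.7 212.1] 15.0 [0.5509 0.122  0.071 ]
((245.5, 182.0), (34.0, 81.0), 90.0) [[ 0.5975  0.1468  0.071 ]
 [ 0.5975 -0.0851  0.071 ]
 [ 0.5001 -0.0846  0.071 ]
 [ 0.4999  0.1458  0.071 ]]
red [313.1677 164.5778] 334.0 [[ 0.6063 -0.1697  0.02  ]]
[308.25 179.75] 26.7 [[ 0.5595 -0.1533  0.031 ]]
rest ((376.5599670410156, 205.57998657226562), (26.7286376953125, 21.920310974121094), 8.130102157592773) [[ 0.4835 -0.3532  0.03  ]]
```

Request:
{"api": "arm_command", "payload": {"commands": [{"dx":0.045,"dy":-0.031},{"dx":0.045,"dy":-0.031},{"dx":0.045,"dy":-0.031},{"dx":0.045,"dy":-0.031},{"dx":0.045,"dy":-0.031},{"dx":0.045,"dy":-0.031},{"dx":0.045,"dy":-0.031},{"dx":0.045,"dy":-0.031}]}}

```text
validation failed for argument at $.co...
```

Request:
{"api": "arm_command", "payload": {"commands": [{"dx":0.045,"dy":-0.03},{"dx":0.045,"dy":-0.03},{"az":0.186},{"az":0.186},{"az":0.186},{"az":0.186},{"hand":0.03},{}]}}

```text
validation failed for argument at $.co...
```

```bash
cat >> h.py <<'E'
def snap(f):
    s=state(); im=optics.camera("wrist"); cv2.imwrite(f"pics/{f}.png",im); np.savez(f"pics/{f}.npz",T=wristT(s)); return s,im,wristT(s)
E
python3 - <<'E'
from h import *
s,im,T=snap("w1"); print(s["clock"],s["position"].round(4),s["eef_rot"].round(3),s["qpos"].round(2),s["width"])
E
```

```text
0.1 [ 0.1654 -0.5502  0.207 ] [[ 0.958  0.288 -0.   ]
 [ 0.288 -0.958  0.002]
 [ 0.    -0.002 -1.   ]] [-1.49  0.18  1.61  0.    1.35 -0.21] 0.08562495778896718
```

View pics/w1.png

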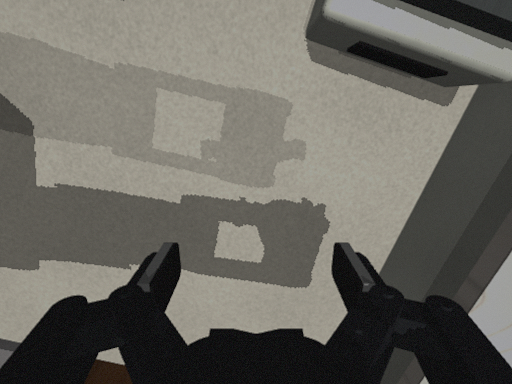

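The move call was refused, so the arm is still at its start pose. The picture shows only the fingers at about (160,270) and (350,270) over bare table. I repeat the call with complete rows.

Request:
{"api": "arm_command", "payload": {"commands": [{"dx":0.045,"dy":-0.031,"dz":0,"ax":0,"ay":0,"az":0,"hand":0.085},{"dx":0.045,"dy":-0.031,"dz":0,"ax":0,"ay":0,"az":0,"hand":0.085},{"dx":0.045,"dy":-0.031,"dz":0,"ax":0,"ay":0,"az":0,"hand":0.085},{"dx":0.045,"dy":-0.031,"dz":0,"ax":0,"ay":0,"az":0,"hand":0.085},{"dx":0.045,"dy":-0.031,"dz":0,"ax":0,"ay":0,"az":0,"hand":0.085},{"dx":0.045,"dy":-0.031,"dz":0,"ax":0,"ay":0,"az":0,"hand":0.085},{"dx":0.045,"dy":-0.031,"dz":0,"ax":0,"ay":0,"az":0,"hand":0.085},{"dx":0.045,"dy":-0.031,"dz":0,"ax":0,"ay":0,"az":0,"hand":0.085}], "force": 20}}

```text
clock: 1.15
position: [0.4397, -0.208, 0.2078]
eef_rot: [[0.958, 0.288, 0.0], [0.288, -0.958, -0.0], [0.0, 0.0, -1.0]]
wrist_force: [0.0, -0.9, 0.1]
width: 0.0849
finger_force: 0.0
```

Request:
{"api": "arm_command", "payload": {"commands": [{"dx":0.0435,"dy":-0.0285,"dz":0,"ax":0,"ay":0,"az":0,"hand":0.03},{"dx":0.0435,"dy":-0.0285,"dz":0,"ax":0,"ay":0,"az":0,"hand":0.03},{"dx":0,"dy":0,"dz":0,"ax":0,"ay":0,"az":0.186,"hand":0.03},{"dx":0,"dy":0,"dz":0,"ax":0,"ay":0,"az":0.186,"hand":0.03},{"dx":0,"dy":0,"dz":0,"ax":0,"ay":0,"az":0.186,"hand":0.03},{"dx":0,"dy":0,"dz":0,"ax":0,"ay":0,"az":0.186,"hand":0.03},{"dx":0,"dy":0,"dz":0,"ax":0,"ay":0,"az":0,"hand":0.03}]}}

```text
clock: 2.02
position: [0.5056, -0.1299, 0.2075]
eef_rot: [[0.9, -0.435, -0.0], [-0.435, -0.9, 0.0], [-0.001, -0.0, -1.0]]
wrist_force: [0.2, 0.7, -0.8]
width: 0.0299
finger_force: 0.0
```

```bash
python3 - <<'E'
from h import *
s,im,T=snap("w2"); print(s["clock"],s["position"].round(4),s["eef_rot"].round(3),s["qpos"].round(2),s["width"])
E
```

```text
2.025 [ 0.5056 -0.1299  0.2075] [[ 0.9   -0.435 -0.   ]
 [-0.435 -0.9    0.   ]
 [-0.001 -0.    -1.   ]] [-0.48  0.06  1.74  0.    1.34  1.54] 0.02985710625127706
```

View pics/w2.png

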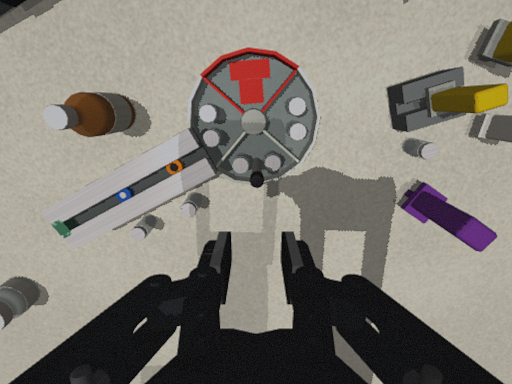

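The close view shows the hub at (253,122), the pin cap at (257,180), the red pocket up at (250,80), the slot running from green (62,229) to the mouth at about (207,150), blue at (124,195), orange at (175,167), and the rest at (427,98) with the small yellow scraper.

```bash
cat > m.py <<'E'
from h import *
np.set_printoptions(precision=4,suppress=True)
im=cv2.imread("pics/w2.png"); T=np.load("pics/w2.npz")["T"]
C=lambda px,z:cast("wrist",px,z,T)
def rep(name,lo,hi,roi,z):
    m=mask(im,lo,hi,roi); c,a=cen(m); print(name,c.round(1),a,C(c,z)[0]); return C(c,z)[0]
pin=rep("pin",(0,0,0),(180,255,45),(248,171,266,190),.107)
u=cv2.cvtColor(im,cv2.COLOR_BGR2GRAY)[100:145,230:276]; u=cv2.resize(u,None,fx=4,fy=4,interpolation=cv2.INTER_CUBIC)
H=cv2.HoughCircles(u,cv2.HOUGH_GRADIENT,1,40,param1=80,param2=15,minRadius=40,maxRadius=64)[0][0]; px=(H[:2]+.5)/4-.5+[230,100]; hub=C(px,.036)[0]; print("hub",px,H[2]/4,hub)
gm=big(mask(im,(45,70,20),(90,255,255),(40,210,85,245))); r=cv2.minAreaRect(gm); print("green",r,C(cv2.boxPoints(r),.071))
o=rep("orange",(3,120,60),(22,255,255),(160,150,190,180),.063)
b=rep("blue",(100,120,50),(130,255,255),(110,180,140,210),.063)
# slot edges: dark slot pixels sampled along rows across the slot, between lips
g=cv2.cvtColor(im,cv2.COLOR_BGR2GRAY).astype(float)
gc=C(np.array(r[0]),.071)[0]; d=(hub-gc)[:2]; d/=np.linalg.norm(d); n=np.array([-d[1],d[0]])
P=optics.camera_params("wrist"); Ti=np.linalg.inv(T)
def proj(X):
    c=(Ti@np.c_[X,np.ones(len(X))].T)[:3]; return np.c_[c[0]/c[2]*P["fx"]+P["cx"],c[1]/c[2]*P["fy"]+P["cy"]]
k=np.arange(-.02,.0201,.0005); E=[]
for sdist in np.arange(.012,.205,.006):
    X=np.c_[gc[:2]+d*sdist+n*k[:,None],np.full(len(k),.071)]; p=proj(X).astype(np.float32)
    v=cv2.remap(g.astype(np.float32),p[:,:1],p[:,1:],cv2.INTER_LINEAR).ravel(); dv=np.diff(cv2.GaussianBlur(v[:,None],(1,5),0).ravel())
    E.append([sdist,k[dv.argmin()],k[dv.argmax()]])
E=np.array(E); w=E[:,2]-E[:,1]; ok=abs(w-.014)<.0025; print(len(E),ok.sum(),w)
f=np.polyfit(E[ok,0],E[ok,1:].mean(1),1); print("fit",f)
a=np.r_[gc[:2]+n*f[1]]; dd=d+n*f[0]; dd/=np.linalg.norm(dd); print("slot dir to mouth",dd,"pt",a, "hub off line",np.cross(dd,hub[:2]-a),"hub dist",(hub[:2]-a)@dd)
for sx in (.19,.2,.21): 
    X=np.c_[a+dd*sx,.071][0] if 0 else np.r_[a+dd*sx,.071]; print(sx,proj(X[None]))
v=pin[:2]-hub[:2]; print("pin r",np.hypot(*v),"angle",np.degrees(np.arctan2(v[1],v[0])),"mouth dir",np.degrees(np.arctan2(-dd[1],-dd[0])))
print("hub from line", a+dd*((hub[:2]-a)@dd))
y=mask(im,(20,110,60),(35,255,255),(425,75,512,118)); r=cv2.minAreaRect(big(y)); print("yellow",r,cv2.boxPoints(r))
rr=big(mask(im,(0,0,30),(180,70,110),(380,60,470,135))); r=cv2.minAreaRect(rr); print("rest",r,C(cv2.boxPoints(r),.03))
E
python3 m.py
```

```text
pin [256.6 178.6] 174.0 [ 0.5118 -0.1327  0.107 ]
hub [253.  121.5] 12.25 [ 0.561  -0.1519  0.036 ]
green ((65.1646957397461, 225.3588409423828), (18.330623626708984, 19.089879989624023), 49.398704528808594) [[0.5604 0.1282 0.071 ]
 [0.566  0.1011 0.071 ]
 [0.5443 0.0998 0.071 ]
 [0.5382 0.1274 0.071 ]]
orange [174.6 166.5] 137.0 [ 0.5566 -0.0458  0.063 ]
blue [124.2 194.1] 123.0 [0.5539 0.0285 0.063 ]
33 31 [ 0.0135  0.014   0.0135  0.0135  0.014   0.014   0.0135  0.0135  0.0135
  0.0135  0.0135  0.014   0.0135  0.003   0.014   0.013   0.014   0.0135
  0.0135  0.013   0.0135  0.014   0.014   0.0135  0.014   0.0135  0.014
  0.0135  0.014   0.0135  0.0135  0.0135 -0.014 ]
fit [ 0.0033 -0.0014]
slot dir to mouth [ 0.0357 -0.9994] pt [0.5509 0.114 ] hub off line 0.0005524390775122241 hub dist 0.2661002115712197
0.19 [[194.503  156.1154]]
0.2 [[201.9329 152.0615]]
0.21 [[209.4358 147.9677]]
pin r 0.05279679221843425 angle 158.69463107976748 mouth dir 92.04380459380883
hub from line [ 0.5604 -0.1519]
yellow ((469.5253601074219, 99.35533142089844), (26.575149536132812, 76.66182708740234), 85.91438293457031) [[430.3452  88.8325]
 [506.8122  83.3706]
 [508.7055 109.8782]
 [432.2386 115.3401]]
rest ((427.7843933105469, 99.61468505859375), (49.51961898803711, 84.28872680664062), 73.3007583618164) [[ 0.5288 -0.307   0.03  ]
 [ 0.513  -0.4003  0.03  ]
 [ 0.4516 -0.4046  0.03  ]
 [ 0.4665 -0.3062  0.03  ]]m.py:26: DeprecationWarning: Arrays of 2-dimensional vectors are deprecated. Use arrays of 3-dimensional vectors instead. (deprecated in NumPy 2.0)
  a=np.r_[gc[:2]+n*f[1]]; dd=d+n*f[0]; dd/=np.linalg.norm(dd); print("slot dir to mouth",dd,"pt",a, "hub off line",np.cross(dd,hub[:2]-a),"hub dist",(hub[:2]-a)@dd)
```

Request:
{"api": "arm_command", "payload": {"commands": [{"dx":0.005,"dy":0,"dz":0,"ax":0,"ay":0,"az":-0.078,"hand":0.03},{"dx":0,"dy":0,"dz":0.04,"ax":0,"ay":0,"az":0,"hand":0.03},{"dx":0,"dy":0,"dz":0.04,"ax":0,"ay":0,"az":0,"hand":0.03},{"dx":0,"dy":0,"dz":0.03,"ax":0,"ay":0,"az":0,"hand":0.03},{"dx":0,"dy":0,"dz":0.015,"ax":0,"ay":0,"az":0,"hand":0.03},{"dx":0,"dy":0,"dz":0,"ax":0,"ay":0,"az":0,"hand":0.01},{"dx":0,"dy":0,"dz":0,"ax":0,"ay":0,"az":0,"hand":0.01},{"dx":0,"dy":0,"dz":0,"ax":0,"ay":0,"az":0,"hand":0.01}], "force": 20}}

```text
clock: 3.08
position: [0.5096, -0.1319, 0.0822]
eef_rot: [[0.931, -0.365, -0.001], [-0.365, -0.931, 0.001], [-0.002, -0.0, -1.0]]
wrist_force: [0.3, -1.0, -14.0]
width: 0.0119
finger_force: 19.5
```

Request:
{"api": "arm_command", "payload": {"commands": [{"dx":0,"dy":0,"dz":0,"ax":0,"ay":0,"az":0,"hand":0.02},{"dx":0,"dy":0,"dz":0,"ax":0,"ay":0,"az":0,"hand":0.02},{"dx":0.00074,"dy":0.009,"dz":0,"ax":0,"ay":0,"az":-0.165,"hand":0.02},{"dx":0.00074,"dy":0.009,"dz":0,"ax":0,"ay":0,"az":-0.165,"hand":0.02},{"dx":0.00074,"dy":0.009,"dz":0,"ax":0,"ay":0,"az":-0.165,"hand":0.02}]}}

```text
clock: 3.7
position: [0.5083, -0.1595, 0.0846]
eef_rot: [[0.992, 0.126, 0.003], [0.126, -0.992, -0.001], [0.003, 0.002, -1.0]]
wrist_force: [0.6, 1.1, 0.9]
width: 0.0198
finger_force: 1.0
```

```bash
python3 - <<'E'
from h import *
s,im,T=snap("w3"); p=s["position"][:2]-[.5604,-.1519]; print(s["clock"],s["position"].round(4),np.hypot(*p),np.degrees(np.arctan2(p[1],p[0])),s["wrist_force"],s["width"],s["finger_force"])
t=optics.camera("top")[140:230,260:360]
cv2.imwrite("pics/w3v.png",np.hstack([cv2.resize(im[60:300,130:390],(520,480)),cv2.resize(t,(270,243),interpolation=cv2.INTER_CUBIC) if 0 else cv2.copyMakeBorder(cv2.resize(t,(270,243),interpolation=cv2.INTER_CUBIC),0,237,0,0,0)]))
E
```

```text
3.7 [ 0.5083 -0.1595  0.0846] 0.05265859400130353 -171.6771805444141 [0.64220417 1.13071312 0.94207541] 0.019842187641006148 0.969505925422709
```

View pics/w3v.png

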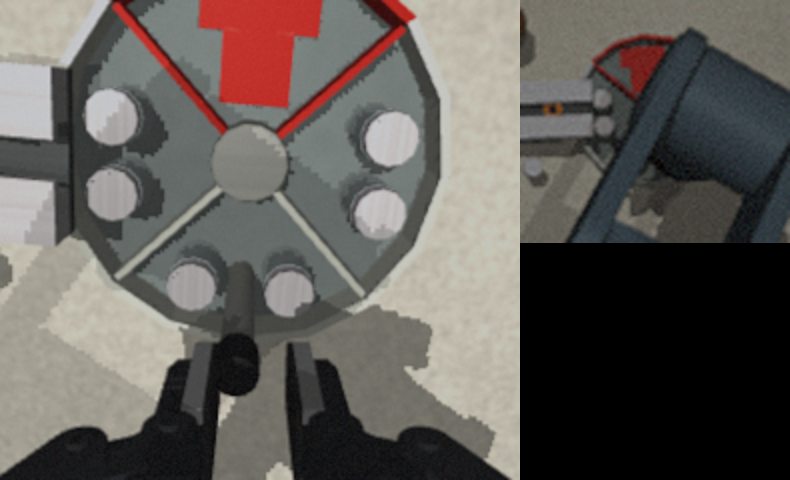

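The pin is caged against the left finger at (205,365), the carousel is following, and red is moving up towards the mouth side. I carry on round the arc.

Request:
{"api": "arm_command", "payload": {"commands": [{"dx":0.0009,"dy":0.0088,"dz":0,"ax":0,"ay":0,"az":-0.1625,"hand":0.02},{"dx":0.0007,"dy":0.0088,"dz":0,"ax":0,"ay":0,"az":-0.1625,"hand":0.02},{"dx":0.0007,"dy":0.0088,"dz":0,"ax":0,"ay":0,"az":-0.1625,"hand":0.02},{"dx":0.0007,"dy":0.0088,"dz":0,"ax":0,"ay":0,"az":-0.1625,"hand":0.02},{"dx":0.0007,"dy":0.0088,"dz":0,"ax":0,"ay":0,"az":-0.1625,"hand":0.02},{"dx":0.0007,"dy":0.0088,"dz":0,"ax":0,"ay":0,"az":-0.1625,"hand":0.02},{"dx":0.0007,"dy":0.0088,"dz":0,"ax":0,"ay":0,"az":-0.1625,"hand":0.02},{"dx":0,"dy":0,"dz":0,"ax":0,"ay":0,"az":0,"hand":0.02}]}}

```text
clock: 4.8
position: [0.5461, -0.2044, 0.0843]
eef_rot: [[0.311, 0.95, 0.003], [0.95, -0.311, -0.001], [-0.0, 0.004, -1.0]]
wrist_force: [0.4, 1.8, 6.5]
width: 0.0199
finger_force: 3.2
```

```bash
cat > ang.py <<'E'
from h import *
import sys
s,im,T=snap(sys.argv[1]); p=s["position"][:2]-[.5604,-.1519]; print(s["clock"],s["position"].round(4),s["eef_rot"][:,0].round(3),"r",np.hypot(*p).round(4),"tcp ang",np.degrees(np.arctan2(p[1],p[0]))%360,s["width"])
hsv=cv2.cvtColor(im,cv2.COLOR_BGR2HSV); m=((hsv[...,1]>150)&(hsv[...,2]>50)&((hsv[...,0]<3)|(hsv[...,0]>174))).astype(np.uint8)*255
n,l,st,c=cv2.connectedComponentsWithStats(m)
for i in range(1,n):
    if st[i,4]>60:
        mm=(l==i).astype(np.uint8); q,_=cen(mm); w=cast("wrist",q,.02,T)[0]; v=w[:2]-[.5604,-.1519]; print(st[i,4],q.round(1),w.round(4),"r",np.hypot(*v).round(4),"ang",np.degrees(np.arctan2(v[1],v[0]))%360)
E
python3 ang.py w4
```

```text
4.8 [ 0.5461 -0.2044  0.0843] [ 0.311  0.95  -0.   ] r 0.0544 tcp ang 254.72252091899225 0.019851759517591185
1149 [294.   56.9] [ 0.6116 -0.1042  0.02  ] r 0.07 ang 42.92844953517173
2991 [251.9  71.3] [ 0.5771 -0.1037  0.02  ] r 0.051 ang 70.8836795999119
423 [209.   93.5] [ 0.5387 -0.1085  0.02  ] r 0.0485 ang 116.52983751494892
```

Request:
{"api": "arm_command", "payload": {"commands": [{"dx":0.0004,"dy":0.0066,"dz":0,"ax":0,"ay":0,"az":-0.122,"hand":0.02},{"dx":0.0004,"dy":0.0066,"dz":0,"ax":0,"ay":0,"az":-0.122,"hand":0.02},{"dx":0.0004,"dy":0.0066,"dz":0,"ax":0,"ay":0,"az":-0.122,"hand":0.02},{"dx":0,"dy":0,"dz":0,"ax":0,"ay":0,"az":0,"hand":0.02}]}}

```text
clock: 5.35
position: [0.565, -0.2058, 0.0842]
eef_rot: [[-0.049, 0.999, 0.002], [0.999, 0.049, 0.0], [0.0, 0.002, -1.0]]
wrist_force: [1.3, 4.3, 7.7]
width: 0.02
finger_force: 3.8
```

```bash
sed -i 's/q,.02,T/q,.010,T/' ang.py; python3 ang.py w5
```

```text
5.35 [ 0.565  -0.2058  0.0842] [-0.049  0.999  0.   ] r 0.0541 tcp ang 274.9012476538966 0.020020625788973272
808 [201.6  72.1] [ 0.5164 -0.1028  0.01  ] r 0.0659 ang 131.8511862455892
759 [304.   72.7] [ 0.6011 -0.0992  0.01  ] r 0.0666 ang 52.31095341210737
2955 [253.3  71.1] [ 0.5591 -0.1     0.01  ] r 0.0519 ang 91.43858235203305
```

Request:
{"api": "arm_command", "payload": {"commands": [{"dx":0,"dy":0,"dz":0,"ax":0,"ay":0,"az":0,"hand":0.032},{"dx":0,"dy":0,"dz":-0.04,"ax":0,"ay":0,"az":0,"hand":0.032},{"dx":0,"dy":0,"dz":-0.06,"ax":0,"ay":0,"az":0,"hand":0.05},{"dx":-0.02,"dy":-0.01,"dz":-0.04,"ax":0,"ay":0,"az":0,"hand":0.07},{"dx":-0.04,"dy":-0.025,"dz":0,"ax":0,"ay":0,"az":0,"hand":0.07},{"dx":-0.04,"dy":-0.025,"dz":0,"ax":0,"ay":0,"az":0,"hand":0.06},{"dx":-0.04,"dy":-0.025,"dz":0,"ax":0,"ay":0,"az":0,"hand":0.06},{"dx":0,"dy":0,"dz":0,"ax":0,"ay":0,"az":0,"hand":0.06}]}}

```text
clock: 6.4
position: [0.4841, -0.3536, 0.2222]
eef_rot: [[-0.045, 0.999, -0.002], [0.999, 0.045, -0.0], [-0.0, -0.002, -1.0]]
wrist_force: [1.4, -0.1, -0.0]
width: 0.06
finger_force: 0.0
```

```bash
python3 ang.py w6
```

```text
6.4 [ 0.4841 -0.3536  0.2222] [-0.045  0.999 -0.   ] r 0.2156 tcp ang 249.28375206064612 0.059981077727870966
```

View pics/w6.png

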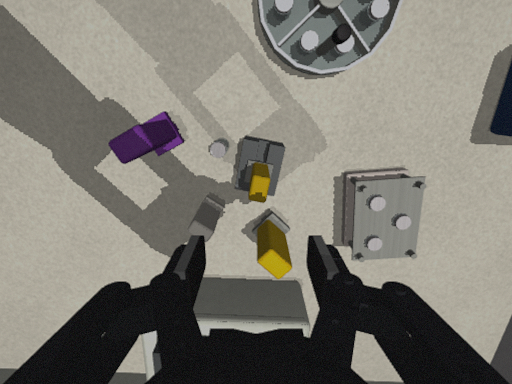

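The view shows the small yellow scraper at (259,182) in the rest (261,165). The larger yellow is at (273,245), white at (207,215) and purple at (147,137), so I must keep the fingers clear of the larger one.

```bash
python3 - <<'E'
from h import *
np.set_printoptions(precision=4,suppress=True)
im=cv2.imread("pics/w6.png"); T=np.load("pics/w6.npz")["T"]; C=lambda p,z:cast("wrist",p,z,T)
hsv=cv2.cvtColor(im,cv2.COLOR_BGR2HSV)
print(hsv[155:212:3,259].tolist())
for roi,z in (((240,155,280,208),.116),((250,215,300,285),.13)):
    y=mask(im,(18,120,60),(36,255,255),roi); print("all",cv2.minAreaRect(big(y)))
    v=hsv[...,2][y>0]; th,_=cv2.threshold(v.reshape(-1,1),0,255,cv2.THRESH_OTSU)
    b=mask(im,(18,120,int(th)+1),(36,255,255),roi); c=big(b); r=cv2.minAreaRect(c); B=cv2.boxPoints(r); W=C(B,z); 
    print("th",th,r,B,"centroid",C(cen(b)[0],z)[0]); print(W,W.mean(0),np.linalg.norm(W[1]-W[0]),np.linalg.norm(W[2]-W[1]))
    for e in (W[1]-W[0],W[2]-W[1]): print(np.degrees(np.arctan2(e[1],e[0]))%180)
rr=mask(im,(0,0,20),(180,80,105),(232,130,290,198)); r=cv2.minAreaRect(big(rr)); W=C(cv2.boxPoints(r),.04); print("rest",r,W,W.mean(0))
for e in (W[1]-W[0],W[2]-W[1]): print(np.linalg.norm(e),np.degrees(np.arctan2(e[1],e[0]))%180)
E
```

```text
[[90, 3, 88], [120, 3, 87], [60, 5, 56], [23, 219, 85], [23, 226, 87], [24, 211, 87], [24, 219, 85], [24, 231, 137], [24, 217, 173], [24, 227, 170], [24, 223, 169], [24, 226, 169], [24, 236, 172], [23, 191, 91], [24, 208, 87], [24, 237, 84], [24, 23, 181], [25, 26, 174], [22, 26, 177]]
all ((259.40692138671875, 182.1172637939453), (19.43264389038086, 37.86874008178711), 4.763641834259033)
th 125.0 ((259.6153869628906, 185.92308044433594), (16.865985870361328, 19.611610412597656), 11.309932708740234) [[249.4231 193.8846]
 [253.2692 174.6539]
 [269.8077 177.9615]
 [265.9615 197.1923]] centroid [ 0.4894 -0.3561  0.116 ]
[[ 0.4787 -0.3667  0.116 ]
 [ 0.482  -0.3449  0.116 ]
 [ 0.4997 -0.3478  0.116 ]
 [ 0.4969 -0.3697  0.116 ]] [ 0.4893 -0.3573  0.116 ] 0.021981660721011806 0.017932636659208565
81.41388315621842
170.83842466047898
all ((271.49755859375, 249.32196044921875), (59.22689437866211, 31.708738327026367), 77.90524291992188)
th 125.0 ((274.52655029296875, 263.8982238769531), (30.008995056152344, 19.284778594970703), 41.18592834472656) [[256.885  261.2743]
 [269.5841 246.7611]
 [292.1681 266.5221]
 [279.469  281.0354]] centroid [ 0.5102 -0.444   0.13  ]
[[ 0.4902 -0.4417  0.13  ]
 [ 0.5034 -0.4225  0.13  ]
 [ 0.5305 -0.4468  0.13  ]
 [ 0.5175 -0.467   0.13  ]] [ 0.5104 -0.4445  0.13  ] 0.023245157366903756 0.03639852204920401
55.54921014538381
138.15809481141775
rest ((257.1756896972656, 169.05406188964844), (47.04871368408203, 63.060874938964844), 8.972626686096191) [[ 0.4497 -0.3986  0.04  ]
 [ 0.4614 -0.3126  0.04  ]
 [ 0.5219 -0.3193  0.04  ]
 [ 0.5151 -0.4067  0.04  ]] [ 0.487  -0.3593  0.04  ]
0.0867611143356964 82.27800461581177
0.060948644431988316 173.66335903192356
```

```bash
python3 - <<'E'
from h import *
np.set_printoptions(precision=4,suppress=True)
im=cv2.imread("pics/w6.png"); T=np.load("pics/w6.npz")["T"]; C=lambda p,z:cast("wrist",p,z,T)
y=mask(im,(18,120,60),(36,255,255),(240,155,280,208))
y5=cv2.warpAffine(cv2.merge([y]),np.eye(2,3),(512,384))
for r in range(160,204,2):
    k=np.flatnonzero(y[r]); 
    if len(k): print(r,k.min(),k.max(),im[r,k].mean(0).round(),end=' | ')
# edge midpoints along top face: mid column at z .116
L=[];Rr=[]
for r in range(178,197):
    k=np.flatnonzero(y[r]); L.append(C([k.min()-.5,r],.116)[0]);Rr.append(C([k.max()+.5,r],.116)[0])
L=np.array(L);Rr=np.array(Rr)
for e in (L,Rr): f=np.polyfit(e[:,1],e[:,0],1); print("\nedge x@y-.357",np.polyval(f,-.357),"angle",90-np.degrees(np.arctan(f[0])))
print(C([259,174.5],.116),C([259,201.5],.116))
E
```

```text
164 253 263 [17. 69. 83.] | 166 253 267 [17. 69. 85.] | 168 252 267 [16. 68. 83.] | 170 252 267 [15. 69. 84.] | 172 252 268 [13. 69. 83.] | 174 251 268 [16. 68. 83.] | 176 251 268 [ 16.  88. 107.] | 178 250 269 [ 18. 124. 151.] | 180 250 269 [ 19. 128. 156.] | 182 250 269 [ 20. 129. 156.] | 184 251 269 [ 22. 133. 162.] | 186 250 268 [ 19. 131. 160.] | 188 250 268 [ 19. 132. 160.] | 190 249 267 [ 19. 130. 158.] | 192 249 267 [ 18. 117. 142.] | 194 249 266 [ 16. 100. 122.] | 196 249 266 [15. 80. 97.] | 198 249 265 [14. 72. 89.] | 200 252 265 [14. 69. 83.] | 
edge x@y-.357 0.47834216799841434 angle 87.3576120255099

edge x@y-.357 0.4988273162809059 angle 82.92789533271004
[[ 0.4881 -0.3445  0.116 ]] [[ 0.4895 -0.375   0.116 ]]
```

Request:
{"api": "arm_command", "payload": {"commands": [{"dx":-0.0066,"dy":0.0044,"dz":0,"ax":0,"ay":0,"az":0.15,"hand":0.036},{"dx":0,"dy":0,"dz":0.03,"ax":0,"ay":0,"az":0,"hand":0.036},{"dx":0,"dy":0,"dz":0.04,"ax":0,"ay":0,"az":0,"hand":0.036},{"dx":0,"dy":0,"dz":0.04,"ax":0,"ay":0,"az":0,"hand":0.036},{"dx":0,"dy":0,"dz":0.03,"ax":0,"ay":0,"az":0,"hand":0.036},{"dx":0,"dy":0,"dz":0.014,"ax":0,"ay":0,"az":0,"hand":0.036},{"dx":0,"dy":0,"dz":0,"ax":0,"ay":0,"az":0,"hand":0.036}]}}

```text
clock: 7.32
position: [0.4911, -0.3562, 0.0681]
eef_rot: [[0.096, 0.995, -0.001], [0.995, -0.096, 0.001], [0.001, -0.001, -1.0]]
wrist_force: [-0.5, 0.3, -0.1]
width: 0.036
finger_force: 0.0
```

Request:
{"api": "arm_command", "payload": {"commands": [{"dx":0,"dy":0,"dz":0,"ax":0,"ay":0,"az":0,"hand":0.01},{"dx":0,"dy":0,"dz":0,"ax":0,"ay":0,"az":0,"hand":0.01},{"dx":0,"dy":0,"dz":0,"ax":0,"ay":0,"az":0,"hand":0.01},{"dx":0,"dy":0,"dz":0,"ax":0,"ay":0,"az":0,"hand":0.01}], "force": 60}}

```text
clock: 7.82
position: [0.4918, -0.3577, 0.0703]
eef_rot: [[0.096, 0.995, 0.001], [0.995, -0.096, -0.001], [-0.001, 0.001, -1.0]]
wrist_force: [-2.3, 2.5, 7.4]
width: 0.0188
finger_force: 62.5
```

Request:
{"api": "arm_command", "payload": {"commands": [{"dx":0,"dy":0,"dz":-0.01,"ax":0,"ay":0,"az":0,"hand":0.01},{"dx":0,"dy":0,"dz":-0.02,"ax":0,"ay":0,"az":0,"hand":0.01},{"dx":0,"dy":0,"dz":-0.04,"ax":0,"ay":0,"az":0,"hand":0.01},{"dx":0,"dy":0,"dz":-0.04,"ax":0,"ay":0,"az":0,"hand":0.01},{"dx":0.025,"dy":0.001,"dz":-0.01,"ax":0,"ay":0,"az":0,"hand":0.01},{"dx":0.05,"dy":0.002,"dz":0,"ax":0,"ay":0,"az":0,"hand":0.01},{"dx":0.05,"dy":0.002,"dz":0,"ax":0,"ay":0,"az":0,"hand":0.01},{"dx":0.05,"dy":0.002,"dz":0,"ax":0,"ay":0,"az":0,"hand":0.01}]}}

```text
clock: 8.82
position: [0.5144, -0.1808, 0.1883]
eef_rot: [[0.096, 0.995, -0.001], [0.995, -0.096, 0.001], [0.001, -0.001, -1.0]]
wrist_force: [1.3, 0.0, -2.2]
width: 0.0189
finger_force: 61.4
```

Request:
{"api": "arm_command", "payload": {"commands": [{"dx":0.05,"dy":0.002,"dz":0,"ax":0,"ay":0,"az":0,"hand":0.01},{"dx":0.05,"dy":0.002,"dz":0,"ax":0,"ay":0,"az":0,"hand":0.01},{"dx":0.05,"dy":0.002,"dz":0,"ax":0,"ay":0,"az":0,"hand":0.01},{"dx":0.05,"dy":0.002,"dz":0,"ax":0,"ay":0,"az":0,"hand":0.01},{"dx":0.05,"dy":0.003,"dz":0,"ax":0,"ay":0,"az":0,"hand":0.01},{"dx":0.02,"dy":0.001,"dz":0,"ax":0,"ay":0,"az":-0.132,"hand":0.01},{"dx":0,"dy":0,"dz":0,"ax":0,"ay":0,"az":0,"hand":0.01}]}}

```text
clock: 9.7
position: [0.5517, 0.0862, 0.1882]
eef_rot: [[-0.039, 0.999, -0.001], [0.999, 0.039, 0.0], [0.001, -0.001, -1.0]]
wrist_force: [-0.7, 0.2, -0.9]
width: 0.0187
finger_force: 61.4
```

```bash
python3 ang.py w7; python3 - <<'E'
from h import *
cv2.imwrite("pics/s7.png",optics.camera("scene"))
a=cv2.imread("pics/w7.png")[20:360,130:420]; b=cv2.imread("pics/s7.png")[110:250,170:320]
cv2.imwrite("pics/v7.png",np.hstack([cv2.resize(a,(469,550)),cv2.copyMakeBorder(cv2.resize(b,(330,308),interpolation=cv2.INTER_CUBIC),0,242,0,0,0)]))
E
```

```text
9.7 [0.5517 0.0862 0.1882] [-0.039  0.999  0.001] r 0.2383 tcp ang 92.0824452235971 0.018692709820276775
```

View pics/v7.png

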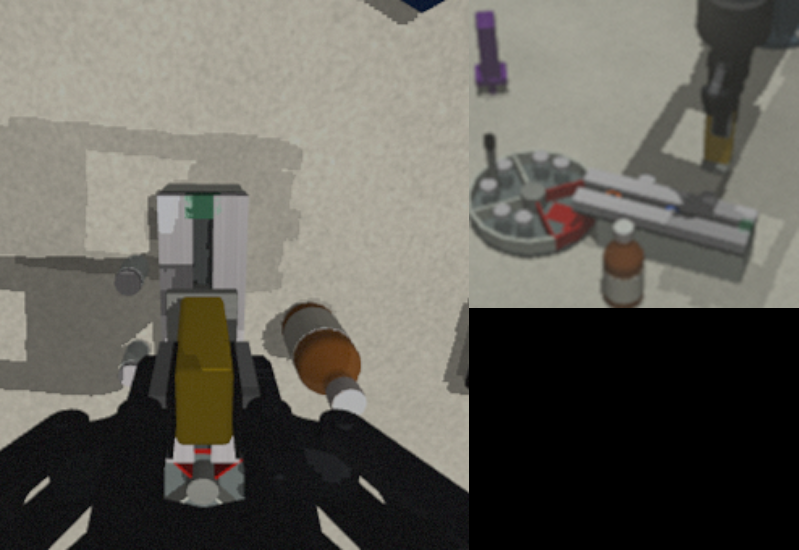

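The view shows the scraper upright in the gripper above the closed end, the slot lined up with it at about crop (202,240), the green block at (200,207), and red under the mouth. I check the lateral fit numerically.

```bash
cat > lat.py <<'E'
from h import *
np.set_printoptions(precision=4,suppress=True)
im=cv2.imread("pics/w7.png"); T=np.load("pics/w7.npz")["T"]; C=lambda p,z:cast("wrist",p,z,T)
s=state(); R=s["eef_rot"]; p0=s["position"]
g=cv2.GaussianBlur(cv2.cvtColor(im,cv2.COLOR_BGR2GRAY),(3,3),0).astype(float)
for r in range(150,202,4):
    row=g[r,238:276]; d=np.diff(row); a=238.5+d.argmin(); b=238.5+d.argmax(); W=C([[a,r],[b,r]],.071); L=(W-p0)@R; print(r,a,b,"world mid",W.mean(0)[:2],"tool y mid",L[:,1].mean(),"w",abs(L[0,1]-L[1,1]))
gm=big(mask(im,(45,60,20),(90,255,255),(235,125,275,170))); x,y,w,h=cv2.boundingRect(gm); print("green",x,y,w,h,C([[x+w/2,y],[x+w/2,y+h]],.071))
print([int(v) for v in g[195:215,255]]); 
for r in range(203,215,3): 
    row=g[r,215:295]; d=np.diff(row); print(r,[ (215.5+i,int(d[i])) for i in np.argsort(-abs(d))[:8]])
E
python3 lat.py
```

```text
150 244.5 261.5 world mid [0.5485 0.1192] tool y mid -0.00231749469634599 w 0.018159656173010408
154 245.5 261.5 world mid [0.5492 0.1149] tool y mid -0.0017823969091935012 w 0.017174383015212902
158 248.5 261.5 world mid [0.5509 0.1106] tool y mid -0.00016341968912314845 w 0.01402217955691817
162 248.5 261.5 world mid [0.5511 0.1062] tool y mid -0.0001544944803611118 w 0.014090920872160568
166 248.5 261.5 world mid [0.5512 0.1018] tool y mid -0.00014548133590539403 w 0.014160339492643415
170 248.5 261.5 world mid [0.5514 0.0973] tool y mid -0.00013637894974142216 w 0.01423044547811529
174 248.5 261.5 world mid [0.5516 0.0928] tool y mid -0.00012718598986355195 w 0.014301249088533852
178 248.5 261.5 world mid [0.5517 0.0882] tool y mid -0.00011790109762536537 w 0.014372760789071737
182 248.5 261.5 world mid [0.5519 0.0836] tool y mid -0.00010852288706991774 w 0.014444991255272741
186 257.5 261.5 world mid [0.5571 0.0791] tool y mid 0.004926434988459554 w 0.00446698151296443
190 257.5 260.5 world mid [0.5567 0.0744] tool y mid 0.004400312512669608 w 0.003367250191011187
194 248.5 260.
[... 461 characters left out ...]
0), (np.float64(265.5), 9), (np.float64(266.5), 9), (np.float64(229.5), -8)]
206 [(np.float64(239.5), -20), (np.float64(267.5), 20), (np.float64(238.5), -19), (np.float64(232.5), 19), (np.float64(233.5), 15), (np.float64(276.5), 14), (np.float64(228.5), -13), (np.float64(266.5), 12)]
209 [(np.float64(268.5), 19), (np.float64(232.5), 16), (np.float64(267.5), 16), (np.float64(235.5), -14), (np.float64(228.5), -12), (np.float64(276.5), 12), (np.float64(234.5), -11), (np.float64(236.5), -10)]
212 [(np.float64(268.5), 19), (np.float64(276.5), 15), (np.float64(277.5), 13), (np.float64(269.5), 13), (np.float64(228.5), -11), (np.float64(280.5), 11), (np.float64(281.5), 10), (np.float64(229.5), -10)]
```

Request:
{"api": "arm_command", "payload": {"commands": [{"dx":0,"dy":0,"dz":0.03,"ax":0,"ay":0,"az":0,"hand":0.01},{"dx":0,"dy":0,"dz":0.03,"ax":0,"ay":0,"az":0,"hand":0.01},{"dx":0,"dy":0,"dz":0.015,"ax":0,"ay":0,"az":0,"hand":0.01},{"dx":0,"dy":0,"dz":0.005,"ax":0,"ay":0,"az":0,"hand":0.01},{"dx":0,"dy":0,"dz":0.003,"ax":0,"ay":0,"az":0,"hand":0.01},{"dx":0,"dy":0,"dz":0,"ax":0,"ay":0,"az":0,"hand":0.01}]}}

```text
clock: 10.55
position: [0.5536, 0.0837, 0.1066]
eef_rot: [[-0.035, 0.999, 0.001], [0.999, 0.035, -0.0], [-0.0, 0.001, -1.0]]
wrist_force: [0.6, -0.2, -2.4]
width: 0.0187
finger_force: 61.4
```

```bash
python3 - <<'E'
from h import *
T=np.load("pics/w7.npz")["T"]
for r in (199.5,201,202.5): print(r,cast("wrist",[[232.5,r],[277,r]],.166,T).round(4).tolist())
E
```

```text
199.5 [[0.5347, 0.0978, 0.166], [0.5683, 0.0991, 0.166]]
201 [[0.5347, 0.0966, 0.166], [0.5684, 0.0979, 0.166]]
202.5 [[0.5347, 0.0954, 0.166], [0.5684, 0.0967, 0.166]]
```

Request:
{"api": "arm_command", "payload": {"commands": [{"dx":0,"dy":-0.0014,"dz":0,"ax":0,"ay":0,"az":0,"hand":0.01},{"dx":0,"dy":0,"dz":0.003,"ax":0,"ay":0,"az":0,"hand":0.01},{"dx":0,"dy":0,"dz":0.0015,"ax":0,"ay":0,"az":0,"hand":0.01},{"dx":0,"dy":0,"dz":0,"ax":0,"ay":0,"az":0,"hand":0.01}]}}

```text
clock: 11.05
position: [0.5516, 0.0838, 0.1013]
eef_rot: [[-0.036, 0.999, -0.0], [0.999, 0.036, 0.0], [0.0, -0.0, -1.0]]
wrist_force: [-0.2, 0.5, -0.9]
width: 0.0186
finger_force: 61.5
```

Request:
{"api": "arm_command", "payload": {"commands": [{"dx":-0.012,"dy":0,"dz":0,"ax":0,"ay":0,"az":0,"hand":0.01},{"dx":-0.012,"dy":0,"dz":0,"ax":0,"ay":0,"az":0,"hand":0.01},{"dx":-0.012,"dy":0,"dz":0,"ax":0,"ay":0,"az":0,"hand":0.01},{"dx":-0.012,"dy":0,"dz":0,"ax":0,"ay":0,"az":0,"hand":0.01},{"dx":-0.012,"dy":0,"dz":0,"ax":0,"ay":0,"az":0,"hand":0.01},{"dx":-0.012,"dy":0,"dz":0,"ax":0,"ay":0,"az":0,"hand":0.01}]}}

```text
clock: 11.8
position: [0.5542, 0.0109, 0.1013]
eef_rot: [[-0.035, 0.999, 0.0], [0.999, 0.035, 0.0], [0.0, 0.0, -1.0]]
wrist_force: [-0.4, 1.2, 0.5]
width: 0.0188
finger_force: 61.5
```

Request:
{"api": "arm_command", "payload": {"commands": [{"dx":-0.012,"dy":0,"dz":0,"ax":0,"ay":0,"az":0,"hand":0.01},{"dx":-0.012,"dy":0,"dz":0,"ax":0,"ay":0,"az":0,"hand":0.01},{"dx":-0.012,"dy":0,"dz":0,"ax":0,"ay":0,"az":0,"hand":0.01},{"dx":-0.012,"dy":0,"dz":0,"ax":0,"ay":0,"az":0,"hand":0.01},{"dx":-0.01,"dy":0,"dz":0,"ax":0,"ay":0,"az":0,"hand":0.01},{"dx":-0.01,"dy":0,"dz":0,"ax":0,"ay":0,"az":0,"hand":0.01},{"dx":-0.01,"dy":0,"dz":0,"ax":0,"ay":0,"az":0,"hand":0.01},{"dx":-0.01,"dy":0,"dz":0,"ax":0,"ay":0,"az":0,"hand":0.01}]}}

```text
clock: 12.8
position: [0.5573, -0.0768, 0.1012]
eef_rot: [[-0.036, 0.999, -0.0], [0.999, 0.036, -0.0], [-0.0, -0.0, -1.0]]
wrist_force: [1.3, 1.3, -0.3]
width: 0.0187
finger_force: 61.6
```

Request:
{"api": "arm_command", "payload": {"commands": [{"dx":-0.002,"dy":0,"dz":0,"ax":0,"ay":0,"az":0,"hand":0.01},{"dx":0,"dy":0,"dz":0,"ax":0,"ay":0,"az":0,"hand":0.01}]}}

```text
clock: 13.05
position: [0.5573, -0.0785, 0.1012]
eef_rot: [[-0.035, 0.999, -0.0], [0.999, 0.035, -0.0], [-0.0, -0.0, -1.0]]
wrist_force: [-0.1, -0.9, -0.6]
width: 0.0191
finger_force: 61.6
```

```bash
cat > scrap.py <<'E'
from h import *
import sys
im=optics.camera("scene"); cv2.imwrite(f"pics/{sys.argv[1]}.png",im)
for n,lo,hi in (("blue",(100,120,40),(130,255,255)),("orange",(6,150,60),(20,255,255))):
    m=mask(im,lo,hi,(160,165,310,230)); k,l,st,c=cv2.connectedComponentsWithStats(m)
    for i in range(1,k):
        if st[i,4]>3: print(n,st[i,4],c[i].round(1),"z.018",cast("scene",c[i],.018)[0].round(3),"z.063",cast("scene",c[i],.063)[0].round(3))
s=state(); print(s["position"],s["wrist_force"])
E
python3 scrap.py s8
```

```text
orange 4 [210.  203.5] z.018 [ 0.56  -0.118  0.018] z.063 [ 0.6   -0.098  0.063]
[ 0.55726256 -0.07833041  0.10122117] [-0.10033929 -1.05711319 -1.02223737]
```

Request:
{"api": "arm_command", "payload": {"commands": [{"dx":-0.004,"dy":0,"dz":0,"ax":0,"ay":0,"az":0,"hand":0.01},{"dx":0,"dy":0,"dz":0,"ax":0,"ay":0,"az":0,"hand":0.01},{"dx":0.02,"dy":0,"dz":0,"ax":0,"ay":0,"az":0,"hand":0.01},{"dx":0.03,"dy":0,"dz":0,"ax":0,"ay":0,"az":0,"hand":0.01},{"dx":0.03,"dy":0,"dz":0,"ax":0,"ay":0,"az":0,"hand":0.01},{"dx":0.03,"dy":0,"dz":0,"ax":0,"ay":0,"az":0,"hand":0.01},{"dx":0.03,"dy":0,"dz":0,"ax":0,"ay":0,"az":0,"hand":0.01},{"dx":0,"dy":0,"dz":0,"ax":0,"ay":0,"az":0,"hand":0.01}]}}

```text
clock: 14.1
position: [0.5519, 0.0609, 0.1014]
eef_rot: [[-0.039, 0.999, -0.0], [0.999, 0.039, 0.001], [0.001, -0.0, -1.0]]
wrist_force: [-0.5, -0.1, -0.7]
width: 0.0184
finger_force: 61.4
```

```bash
python3 scrap.py s9; python3 - <<'E'
from h import *
s,im,T=snap("w9")
a=cv2.imread("pics/s9.png")[130:240,160:310]; t=optics.camera("top")[140:225,260:350]
cv2.imwrite("pics/v9.png",np.hstack([cv2.resize(a,(450,330),interpolation=cv2.INTER_CUBIC),cv2.resize(im,(340,255))[:330] if 0 else cv2.copyMakeBorder(cv2.resize(t,(340,321),interpolation=cv2.INTER_CUBIC),0,9,0,0,0)]))
E
```

```text
blue 6 [215.3 205.2] z.018 [ 0.56  -0.102  0.018] z.063 [ 0.6   -0.082  0.063]
orange 20 [210.7 205.1] z.018 [ 0.565 -0.114  0.018] z.063 [ 0.604 -0.094  0.063]
[0.55210105 0.05961292 0.10134536] [ 0.20126373  0.22562099 -1.08671913]
```

View pics/v9.png

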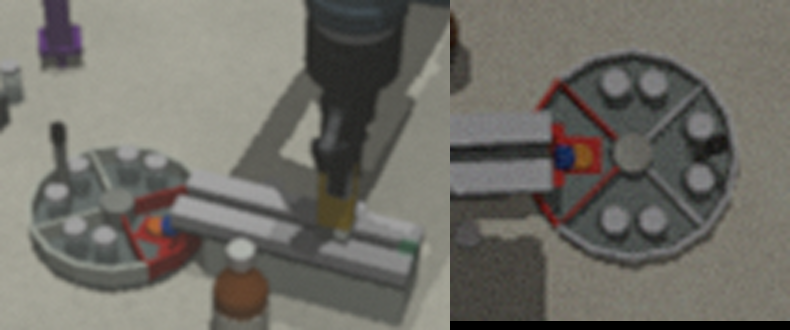

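Both pieces lie in the red pocket: orange at about (150,225) and blue at about (170,220) in the scene crop, and at (583,155) and (567,156) in the top crop. The blue ray meets the slot line at about z 0.018, so it is down on the pocket floor. Next I take the scraper to the closed end.

Request:
{"api": "arm_command", "payload": {"commands": [{"dx":0.015,"dy":0,"dz":0,"ax":0,"ay":0,"az":0,"hand":0.01},{"dx":0.015,"dy":0,"dz":0,"ax":0,"ay":0,"az":0,"hand":0.01},{"dx":0.008,"dy":0,"dz":0,"ax":0,"ay":0,"az":0,"hand":0.01},{"dx":0.004,"dy":0,"dz":0,"ax":0,"ay":0,"az":0,"hand":0.01},{"dx":0,"dy":0,"dz":0,"ax":0,"ay":0,"az":0,"hand":0.01}]}}

```text
clock: 14.88
position: [0.551, 0.1002, 0.1013]
eef_rot: [[-0.036, 0.999, -0.0], [0.999, 0.036, 0.0], [0.0, 0.0, -1.0]]
wrist_force: [1.0, -0.0, 1.3]
width: 0.0186
finger_force: 61.5
```

Request:
{"api": "arm_command", "payload": {"commands": [{"dx":0.0015,"dy":0,"dz":0,"ax":0,"ay":0,"az":0,"hand":0.01},{"dx":0.0015,"dy":0,"dz":0,"ax":0,"ay":0,"az":0,"hand":0.01},{"dx":0,"dy":0,"dz":0.0007,"ax":0,"ay":0,"az":0,"hand":0.01},{"dx":0,"dy":0,"dz":0,"ax":0,"ay":0,"az":0,"hand":0.01}]}}

```text
clock: 15.38
position: [0.551, 0.1026, 0.1012]
eef_rot: [[-0.035, 0.999, 0.0], [0.999, 0.035, -0.0], [-0.0, 0.0, -1.0]]
wrist_force: [-1.7, -1.0, 5.4]
width: 0.0187
finger_force: 62.3
```

Request:
{"api": "arm_command", "payload": {"commands": [{"dx":0,"dy":0,"dz":0,"ax":0,"ay":0,"az":0,"hand":0.025},{"dx":0,"dy":0,"dz":0,"ax":0,"ay":0,"az":0,"hand":0.04},{"dx":0,"dy":0,"dz":0,"ax":0,"ay":0,"az":0,"hand":0.04},{"dx":0,"dy":0,"dz":-0.02,"ax":0,"ay":0,"az":0,"hand":0.04},{"dx":0,"dy":0,"dz":-0.04,"ax":0,"ay":0,"az":0,"hand":0.04},{"dx":0,"dy":0,"dz":-0.04,"ax":0,"ay":0,"az":0,"hand":0.04},{"dx":-0.03,"dy":-0.04,"dz":-0.02,"ax":0,"ay":0,"az":0,"hand":0.04},{"dx":-0.03,"dy":-0.04,"dz":0,"ax":0,"ay":0,"az":0,"hand":0.04}]}}

```text
clock: 16.38
position: [0.4736, 0.0392, 0.2226]
eef_rot: [[-0.037, 0.999, 0.004], [0.999, 0.037, -0.001], [-0.001, 0.004, -1.0]]
wrist_force: [0.4, -1.2, 0.7]
width: 0.0399
finger_force: 0.0
```

```bash
python3 scrap.py s10; python3 - <<'E'
from h import *
s,im,T=snap("w10"); print(s["clock"],s["width"])
m=mask(im,(18,120,50),(36,255,255),(0,0,512,384)); k,l,st,c=cv2.connectedComponentsWithStats(m)
for i in range(1,k):
    if st[i,4]>60: print("wrist yellow",st[i],c[i],cast("wrist",c[i],.147,T),cast("wrist",c[i],.1,T))
sc=cv2.imread("pics/s10.png"); r=mask(sc,(18,120,60),(36,255,255),(240,140,320,230)); x,y,w,h=cv2.boundingRect(r); print("scene yellow box",x,y,w,h)
p=optics.camera_params("scene"); Ti=np.linalg.inv(p["extrinsics"])
for X in ([.5514,.099,.079],[.5514,.099,.147]): q=Ti@np.r_[X,1]; print("expected",q[0]/q[2]*p["fx"]+p["cx"],q[1]/q[2]*p["fy"]+p["cy"])
E
```

```text
blue 5 [215.2 204.8] z.018 [ 0.559 -0.103  0.018] z.063 [ 0.599 -0.083  0.063]
orange 21 [210.7 205.2] z.018 [ 0.565 -0.114  0.018] z.063 [ 0.605 -0.094  0.063]
[0.46830822 0.03717783 0.22044759] [ 0.76008656  0.03595753 -1.04757535]
16.425 0.03986794641764816
wrist yellow [ 323  110   40   37 1257] [342.70167064 127.54494829] [[0.54332238 0.10020669 0.147     ]] [[0.55835824 0.09624667 0.1       ]]
scene yellow box 282 186 13 24
expected 287.33028220988695 207.58281255179327
expected 289.3912184243231 188.34483717227943
```

```bash
python3 -c "
from plant import ticket
print(ticket.sign_off())"
```

```text
the job is handed in; nothing more can be done
None
```

The job is done and handed in at about 16.5 s: the carousel was turned anticlockwise so the red pocket sits under the mouth, both scrap pieces are in it, and the scraper stands upright and released in the slot about 2 to 3 mm short of the green block, with the last checks from camera measurements since all 10 picture views were used.

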